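Fit the stage plate under the video microscope

TASK

Fit the round glass stage plate into its recess in the microscope's stage. Pick the plate up, lay it flat on the front of the stage, clear of the head, and let go of it there; then, leaning in from the front below the ring light, slide it back under the head until you feel it drop into the recess, and leave it lying flush. Do not drop the glass or press hard on it, do not knock the microscope's head, and leave the other things on the bench alone.

Things in the scene. Friction and masses are not known exactly. Their poses are not given: they have to be found in the camera images.
- plate: The stage plate: a flat disc of white opal glass, 66 mm across and 6 mm thick, about 55 g, lying flat on the bench to the robot's right, in front of the microscope. Origin: centre of its underside; z is up through its thickness.
- scope: A video microscope fixed to the bench, its front turned to the robot's right. Origin: on the bench exactly below the head's optical axis; x points from the front back to the column, y left, z up; offsets below are in this frame, mm. White foot: x -155 to +135, y -100 to +100, 28 high. On it the grey stage, 170 wide (y -85 to +85), its smooth flat top 40 above the bench, recessed (see axis_point).
- axis_point (a point): Point at stage-top height (40) on the optical axis, axes as scope. The stage slides fore and aft and is clamped stiffly (25 N to shift) where last left. Its round recess, 68.5 across, 6 deep, flat floor, 1 mm chamfer, is centred at y = 0 and anywhere from x = -12 to x = +8 from here; no reading of it is given, the head hides it from above. Stage edges: 145 before and 85 behind the recess centre.
- head: The microscope's head, fixed; same origin and axes as scope. Above the ring light (see ring_light) a tube 52 across up to 287 high and a camera 58 square up to 337; a bracket at height 211 to 245 runs back to the column, a 25 post at x = +115, 353 high. A hand pointing straight down does not fit over the recess; one leaning about 45 degrees back towards the front does.
- ring_light (a point): Centre of the underside of the white ring light, the lowest part of the head, on the optical axis: 80 across, from 145 to 167 above the bench, so 105 clear above the stage. A plate in the recess is flush with the stage top: its origin 34 above the bench, against 40 when it lies on the stage. Plate slides on stage with friction about 0.6.
- block: Bystander: an octagonal wooden pin block, 68 mm across, 34 mm high, with short pins (to 52 mm) in its top, standing near the plate. Origin: centre of its underside.
- glue: bystander: a white glue bottle with an orange cap, 42 mm across, 101 mm high, standing. Origin: centre of its underside.
- tray: bystander: an open white plastic tray of steel pins, 75 by 110 by 38 mm. Origin: centre of its underside.
There are look-alikes about, which are no part of the job. Of the things like the plate, leave any that is blue, pink or red; of the rest the smaller one is meant.

How it is judged:
By the outcome, as a careful person would: the job done as asked, in the order asked, and still so for the second after the job is handed in, with the robot touching nothing.
It also fails if it takes over 64 s, if anything falls off the work surface, if the arm or the gripper's body presses on something with over 40 N, if the wrist force passes 120 N, or if a joint passes its speed limit or range.

ROBOT

A 7-joint arm with a two-finger parallel gripper is mounted at the origin on the work surface. World frame = base frame: x ahead of the robot, y to its left, z up, the work surface at z = 0. Lengths are in m, angles in rad, forces in N, time in s.
With the tool pointing down it reaches from about 0.35 to 0.9 m from the base axis. Payload 7.2 kg.
Tool frame: the origin (TCP) lies midway between the tips of the shut fingers; the grasp point (between the pads) lies 19 mm behind it (grip_point_offset is the z of the grasp point in the tool frame, in m); z points along the fingers, y is the line along which they close (so a half turn about z gives the same grasp; the last joint's range is limited). The gripper opens to 85 mm and grips with 20 to 120 N. Pads are 22 mm wide; open, the fingers measure 114 mm over their backs; the gripper's body (76 mm by 85 mm) begins 54 mm behind the grasp point. The pads swing forward as they close: fully open they stand 13 mm farther back than shut.
Start: joints at [1.107, 0.411, -0.013, 1.596, 0.006, 1.134, -0.082], TCP at [0.241, -0.577, 0.231] pointing down, gripper open.
Joint ranges: [-2.95, 2.95], [-0.29, 1.99], [-1.47, 1.44], [0.14, 2.54], [-1.03, 4.17], [0.13, 1.85], [-2.86, 2.86]. Speed limits (rad/s): [2.39, 2.39, 3.01, 3.01, 3.14, 3.14, 3.14].

INTERFACE

Orientations are given as a 3x3 rotation matrix whose columns are the frame's x, y, z axes.
In Python, from station import observe, capture, get_calibration, sign_off, grip_point_offset gives the robot as it stands. The module is installed in compiled form; this text tells all that it offers.
- The arm moves only by the tool play_rows, never from a script. Its argument "motion" is text: rows parted by semicolons, each of 6 numbers parted by spaces: the shift along the tool's x, y, z scaled (see below), then the turn, a rotation vector about the tool's x, y, z scaled (see below). A call has 1 to 20 rows; each row shifts and turns the commanded pose from where the row before left it, along the tool's axes as they then stand; what a row does not reach is not made up. The controller multiplies each number of a shift by 25 mm and each number of a turn by 180 degrees. A row lasts 1/12 s, in which the tool goes at most 41.7 mm and 7.16 degrees, less where a joint would pass 70% of its speed; a pose out of reach is approached as far as the arm can. A call with a number of a shift or a turn outside -1 to 1 is refused whole. A call with a gripper value outside its range is refused whole. "jaw" is the opening, from 0 (shut) to 1 (fully open), set as the call begins (left out, the last holds). The fingers move at their own pace and stop on an object; the grip force is fixed at half the most. Time passes only in rows, so rows that do not move let the fingers close. It gives the time, the measured TCP pose, the force, the opening and the grip force at its end, in the units of the state.
- observe(): the state, without advancing time (a new reading comes with each control period).
- capture(name): name is "scene" or "top"; returns the picture (400x640x3 uint8, red, green, blue); there is no depth.
- get_calibration(name): a dict with "fov_y" (degrees; the focal length in pixels is half the picture's height over the tangent of half this angle, whatever the lens; pixels are square), "cx", "cy" (the principal point, pixels), "rvec" (rotation vector, rad) and "tvec" (3), from world to camera coordinates, as OpenCV has them. Camera axes: x right, y down, z forward; pixel columns grow to the right and rows downward; lengths in m; the calibration is good to about 2 mm. A picture is of the moment at which its call begins. get_calibration takes no time and is no camera call.
- sign_off(): hands the job in; it is judged then, once.
The state is a dict: "time": time; "q": joint angles; "joint_velocities": joint speeds; "joint_efforts": joint torques, N m; "position": TCP position; "orientation": TCP orientation; "force": force on the tool from outside, world axes, zero at the start; "moment": the same for the moment, N m; "grip_width": finger opening in m; "finger_force": force on a finger pad.
Only numpy, scipy, OpenCV 4.12 (cv2) and the standard library are available. Lean on these libraries where they do the work, as an engineer would, in place of code of your own. Each camera call takes 0.05 s, during which the arm holds its last target. There are 200 camera calls.

## Working session

There is one attempt and no reset: what is moved stays moved. The work goes in short steps, Python scripts to look and compute and a tool call to move; the robot and the scene stay as the last step left them, time stands still between calls to the robot, and variables do not carry over. Pictures are saved under pics/ and viewed, at most 10 in all, crops included, and the job is handed in when it is done.

Besides the shell and the picture viewer there is one more tool, called after "Request:" as name(argument=value, ...) on one line, values as JSON. play_rows: Moves the arm, as the interface text tells. Shifts and turns lie within -1 to 1; 1 stands for 25 mm of shift or 180 degrees of turn. Its arguments: {"type":"object","properties":{"motion":{"type":"string"},"jaw":{"type":"number"}},"required":["motion"]}

```bash
mkdir -p pics; cat > h.py <<'E'
import numpy as np, cv2
from station import *
def cal(n):
    c=get_calibration(n); f=200/np.tan(np.radians(c["fov_y"])/2)
    K=np.array([[f,0,c["cx"]],[0,f,c["cy"]],[0,0,1]]); R=cv2.Rodrigues(np.array(c["rvec"],float))[0]
    return K,R,np.array(c["tvec"],float)
def ray(n,uv,z):
    K,R,t=cal(n); o=-R.T@t; d=R.T@np.linalg.inv(K)@np.array([uv[0],uv[1],1.])
    return o+d*(z-o[2])/d[2]
def proj(n,p):
    K,R,t=cal(n); q=K@(R@np.array(p,float)+t); return q[:2]/q[2]
def save(n,f):
    im=capture(n); cv2.imwrite("pics/"+f,im[:,:,::-1]); return im
E
python3 - <<'E'
from h import *
for n in("scene","top"):
    im=save(n,n+"0.png"); K,R,t=cal(n); print(n,K[0,0],K[:2,2],-R.T@t,R[2])
s=observe(); print(s['position'],s['orientation'],s['force'],s['time'],grip_point_offset if not callable(grip_point_offset) else grip_point_offset(),s['grip_width'])
E
```

```text
scene 455.6269217430412 [329.13054132 196.46084897] [0.96018649 0.74802931 0.93202209] [-0.33171355 -0.64047353 -0.69264694]
top 409.7098382516243 [323.53334621 204.0056168 ] [ 0.41555362 -0.00237906  1.11549016] [ 0.12534044 -0.01402644 -0.99201463]
[ 0.2407391  -0.57628751  0.23052193] [[ 9.22689372e-01  3.85543608e-01 -6.69754548e-04]
 [ 3.85544173e-01 -9.22688447e-01  1.31178210e-03]
 [-1.12225579e-04 -1.46858737e-03 -9.99998915e-01]] [0.42975389 0.85422958 1.05011525] 0.1 -0.0187 0.08568452532202603
```

View pics/scene0.png

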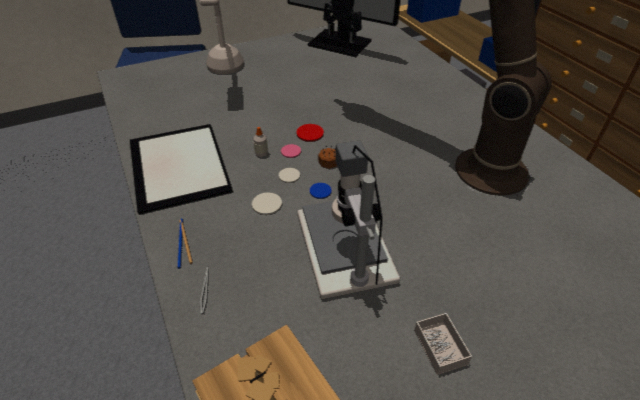

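View pics/top0.png

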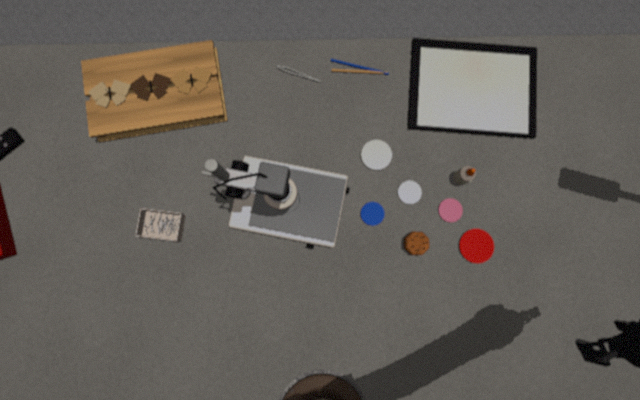

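Both views show the scope with its front to the right in the top image (foot about (230–347, 157–246)). The candidate discs in the top image are white large (377,155), white small (410,192), blue (372,213), pink (451,210) and red (477,246). The one that fits is the smaller white disc at (410,192); I'll measure it and confirm in a crop.

```bash
python3 - <<'E'
from h import *
im=cv2.imread("pics/top0.png"); hsv=cv2.cvtColor(im,cv2.COLOR_BGR2HSV)
print(hsv[192,410],hsv[155,377],hsv[240,300],hsv[180,330])
m=((hsv[...,2]>130)&(hsv[...,1]<50)).astype('uint8')
n,l,st,c=cv2.connectedComponentsWithStats(m)
for i in range(1,n):
    x,y,w,h,a=st[i]
    if 100<a<5000:
        p=ray("top",c[i],.006); e1=ray("top",(x-.5,c[i][1]),.006);e2=ray("top",(x+w-.5,c[i][1]),.006)
        print(st[i],c[i].round(1),p.round(4),'w',np.linalg.norm(e1-e2).round(4))
s=cv2.imread("pics/scene0.png"); hs=cv2.cvtColor(s,cv2.COLOR_BGR2HSV)
ms=((hs[...,2]>120)&(hs[...,1]<60)).astype('uint8')
n,l,st,c=cv2.connectedComponentsWithStats(ms)
for i in range(1,n):
    x,y,w,h,a=st[i]
    if 100<a<3000 and 150<y<320: print('S',st[i],c[i].round(1),ray("scene",c[i],.006).round(4))
a=cv2.resize(im[130:270,190:490],None,fx=2.66,fy=2.66,interpolation=cv2.INTER_CUBIC)
cv2.imwrite("pics/crop1.png",a)
# foot corners guess
for uv in [(347.5,174),(334,246),(243,157),(230,227.5)]: print(uv,ray("top",uv,.028).round(4))
E
```

```text
[120   7 175] [ 38   6 170] [ 11  26 136] [ 20  14 107]
[361 139  32  31 742] [376.3 154.1] [ 0.6917 -0.168   0.006 ] w 0.089
[226 156 122  24 685] [279.3 168. ] [0.6589 0.1014 0.006 ] w 0.3361
[205 159  12  12 105] [210.6 164.5] [0.6731 0.2901 0.006 ] w 0.033
[227 176  30  13 218] [244.  182.3] [0.6211 0.1983 0.006 ] w 0.0821
[280 179  17  30 196] [289.9 195.1] [0.5826 0.0731 0.006 ] w 0.0464
[398 180  24  24 452] [409.6 191.7] [ 0.584  -0.2553  0.006 ] w 0.0661
[229 206 107  41 845] [267.9 227.7] [0.4948 0.1342 0.006 ] w 0.2893
[142 211  39  30 781] [160.5 226. ] [0.5068 0.4236 0.006 ] w 0.1048
S [278 168  22  14 243] [288.8 174.2] [ 0.5842 -0.2513  0.006 ]
S [251 192  31  21 505] [266.3 202.3] [ 0.691  -0.1659  0.006 ]
S [349 194  16  32 213] [356.2 206.3] [ 0.4649 -0.0378  0.006 ]
S [ 298  209   57   86 1052] [324.7 266.9] [0.6421 0.1167 0.006 ]
S [379 238  21  44 401] [387.7 266.8] [0.4986 0.1866 0.006 ]
(347.5, 174) [ 0.6331 -0.0846  0.028 ]
(334, 246) [ 0.4405 -0.0425  0.028 ]
(243, 157) [0.6867 0.197  0.028 ]
(230, 227.5) [0.4963 0.2317 0.028 ]
```

View pics/crop1.png

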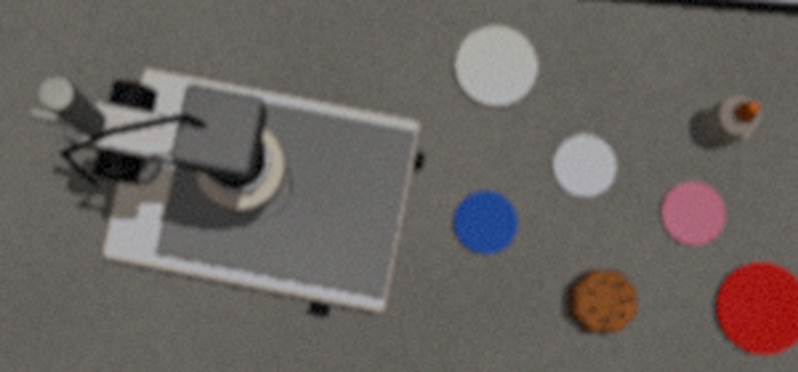

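The crop confirms the small white disc at crop (585,165), measured 66 mm across at world (0.584, −0.253). The larger white one is 89 mm, so it is out. Next I fit the foot edges to get the scope's pose.

```bash
cat > scope.py <<'E'
from h import *
def edge(g,n,p0,p1,z,sgn,W=6):
    """sub-pixel edge points along p0-p1, gradient sign sgn along the normal; fit a world line at height z"""
    p0,p1=np.array(p0,float),np.array(p1,float); d=(p1-p0)/np.linalg.norm(p1-p0); nn=np.array([-d[1],d[0]])
    k=np.arange(-W,W+.01,.25); pts=[]
    for s in np.linspace(.05,.95,50):
        q=p0+s*(p1-p0)+k[:,None]*nn
        v=cv2.remap(g,q[:,0].astype('f4')[None],q[:,1].astype('f4')[None],cv2.INTER_LINEAR)[0]
        gr=sgn*np.gradient(cv2.GaussianBlur(v[None],(1,9),1)[0] if 0 else np.convolve(v,np.ones(5)/5,'same')); gr[:4]=gr[-4:]=0
        i=gr.argmax(); w=np.clip(gr[max(0,i-4):i+5],0,None)
        if gr[i]>1: pts.append(ray(n,p0+s*(p1-p0)+nn*(k[max(0,i-4):i+5]*w).sum()/w.sum(),z)[:2])
    vx,vy,x,y=cv2.fitLine(np.float32(pts),cv2.DIST_HUBER,0,.001,.001).ravel()
    P=np.array(pts); r=np.abs((P-[x,y])@[-vy,vx]); return np.array([x,y]),np.array([vx,vy]),len(P),np.median(r)
E
python3 - <<'E'
from scope import *
im=cv2.imread("pics/top0.png"); g=im.max(2).astype('f4')
B=edge(g,"top",(240,229.5),(330,245.5),.028,-1)   # y=+100, near robot; normal points down
T=edge(g,"top",(260,159.5),(340,172.5),.028,+1)   # y=-100
F=edge(g,"top",(347,180),(335,242),.028,+1)       # front; normal points left
for e in (B,T,F): print(e)
dx=(B[1]*np.sign(B[1][1])+T[1]*np.sign(T[1][1])); dx/=np.linalg.norm(dx); dy=np.array([-dx[1],dx[0]])
print('dir',dx,'front perp',F[1]@dx,'width',(B[0]-T[0])@dy)
yc=((B[0]+T[0])/2)@dy; xf=F[0]@dx+.155
print('axis',xf*dx+yc*dy)
A=xf*dx+yc*dy
for uv,z,o in [((210.6,164.5),.353,.115),((273.5,179.6),.337,0)]:
    p=ray("top",uv,z)[:2]-A; print('rel',p@dx-o,p@dy)
E
python3 - <<'E'
import cv2
s=cv2.imread("pics/scene0.png")[150:320,270:430]
cv2.imwrite("pics/crop2.png",cv2.resize(s,None,fx=3.5,fy=3.5,interpolation=cv2.INTER_CUBIC))
E
```

```text
(array([0.46638837, 0.08697615], dtype=float32), array([0.2194833, 0.9756163], dtype=float32), 50, np.float64(0.00022052264800760703))
(array([0.6557737 , 0.02853044], dtype=float32), array([0.22023977, 0.97544575], dtype=float32), 50, np.float64(0.0003529753878394543))
(array([ 0.5329796, -0.0650021], dtype=float32), array([ 0.97539526, -0.22046329], dtype=float32), 50, np.float64(0.00025523702254413893))
dir [0.21986157 0.9755311 ] front perp -0.0006168783 width 0.19760124
axis [0.5674724  0.08611186]
rel 0.00030527726270586364 0.0002985592510463835
rel -0.005047948565776239 0.0027417621227879634
```

View pics/crop2.png

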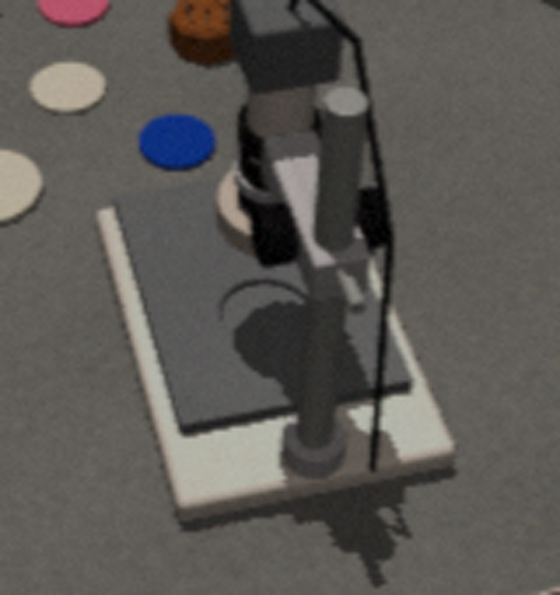

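The crop shows the stage's rear top edge from about (185,425) to (408,378), and part of the recess rim as an arc at (220–315, 280–320). I can cast both onto z = 0.04.

```bash
python3 - <<'E'
from scope import *
A=np.array([.56747,.08611]);dx=np.array([.21986,.97553]);dy=np.array([-dx[1],dx[0]])
sc=lambda uv,z,n="scene":(lambda p:np.round([p@dx*1e3,p@dy*1e3],1))(ray(n,uv,z)[:2]-A)
c=lambda x,y:((x+.5)/3.5+270-.5,(y+.5)/3.5+150-.5)
for n,q in [('rear L',(185,425)),('rear R',(408,378)),('left',(150,312)),('arc',(220,318)),('arc',(228,298)),('arc',(245,286)),('arc',(265,281)),('arc',(290,285)),('arc',(308,295))]:
    print(n,sc(c(*q),.04))
for q in [(98,212),(183,503),(452,455)]: print('foot',sc(c(*q),.028))
g=cv2.imread("pics/top0.png").max(2).astype('f4')
# plate target: world & start-relative
for x in(-98,-70,-40): print(x,A+dx*x/1e3)
E
```

```text
rear L [ 82.2 -80.5]
rear R [78.9 83. ]
left [-23.6 -81.9]
arc [ -6.1 -33.2]
arc [-23.6 -22.6]
arc [-32.2  -7.2]
arc [-33.6   8.7]
arc [-25.4  25.9]
arc [-12.7  36.2]
foot [-145.1  -97.4]
foot [135.8 -94.6]
foot [140.9  94.7]
-98 [ 0.54592372 -0.00949194]
-70 [0.5520798 0.0178229]
-40 [0.5586756 0.0470888]
```

Request:
play_rows(motion="0 0 0 0 0 -0.0303;0 0 0 0 0 -0.0303;0 0 0 0 0 -0.0303;0 0 0 0 0 -0.0303;0 0 0 0 0 -0.0303;0 0 0 0 0 -0.0303;0 0 0 0 0 -0.0303;0 0 0 0 0 -0.0303;0 0 0 0 0 -0.0303;0 0 0 0 0 -0.0303;0.78 0.527 0 0 0 0;0.78 0.527 0 0 0 0;0.78 0.527 0 0 0 0;0.78 0.527 0 0 0 0;0.78 0.527 0 0 0 0;0.78 0.527 0 0 0 0;0.78 0.527 0 0 0 0;0.78 0.527 0 0 0 0", jaw=1)

```text
time: 1.6
position: [0.3787, -0.4468, 0.2309]
orientation: [[0.221, 0.975, -0.001], [0.975, -0.221, 0.001], [0.0, -0.001, -1.0]]
force: [-0.3, -0.1, 0.1]
grip_width: 0.0855
finger_force: 0.0
```

Request:
play_rows(motion="0.78 0.527 0 0 0 0;0.78 0.527 0 0 0 0;0.78 0.527 0.3 0 0 0;0.78 0.527 0.3 0 0 0;0.78 0.527 0.3 0 0 0;0.78 0.527 0.4 0 0 0;0.78 0.527 0.4 0 0 0;0.78 0.527 0.4 0 0 0;0.78 0.527 0.4 0 0 0;0.78 0.527 0.4 0 0 0;0.78 0.527 0.4 0 0 0;0.78 0.527 0.4 0 0 0;0 0 0 0 0 0;0 0 0 0 0 0;0 0 0 0 0 0", jaw=1)

```text
time: 2.85
position: [0.5837, -0.2551, 0.1384]
orientation: [[0.221, 0.975, -0.001], [0.975, -0.221, -0.0], [-0.0, -0.001, -1.0]]
force: [-0.1, -1.3, 1.9]
grip_width: 0.0857
finger_force: 0.0
```

Request:
play_rows(motion="0.06 0 1 0 0 0;0 0 1 0 0 0;0 0 1 0 0 0;0 0 1 0 0 0;0 0 0.8 0 0 0;0 0 0.4 0 0 0;0 0 0.2 0 0 0;0 0 0.15 0 0 0;0 0 0 0 0 0;0 0 0 0 0 0;0 0 0 0 0 0", jaw=0.9)

```text
time: 3.77
position: [0.5853, -0.2536, 0.0013]
orientation: [[0.221, 0.975, 0.002], [0.975, -0.221, -0.001], [-0.0, 0.002, -1.0]]
force: [1.3, -0.1, 0.5]
grip_width: 0.0771
finger_force: 0.0
```

```bash
python3 - <<'E'
from h import *
s=observe(); print(s['position'],s['force'],s['grip_width'],s['q'])
im=capture("scene")[:,:,::-1]
cv2.imwrite("pics/c3.png",cv2.resize(im[90:240,220:400],None,fx=4,fy=4,interpolation=cv2.INTER_CUBIC))
E
```

```text
[ 0.58532982 -0.2535882   0.00134895] [ 1.31662943 -0.14092942  0.45128752] 0.0771086633196078 [ 0.52757796  0.71092015 -0.27887131  1.72494367  0.26956143  0.74136572
 -0.1099428 ]
```

View pics/c3.png

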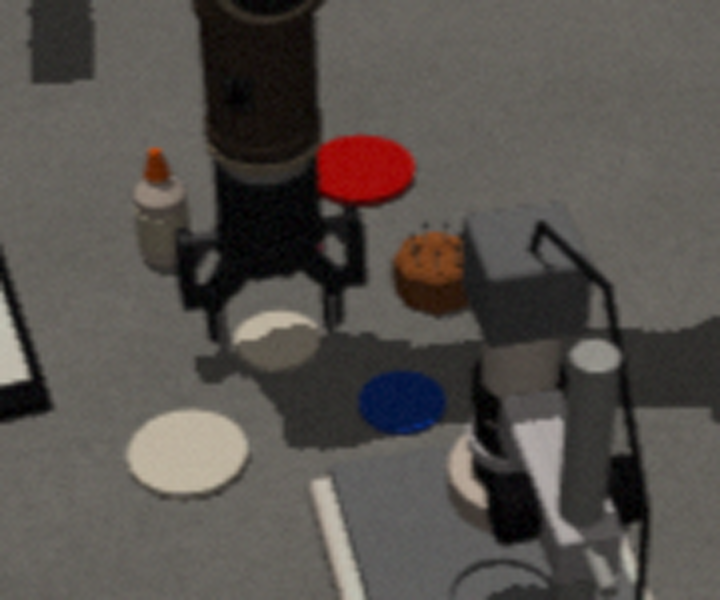

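The fingers straddle the plate at about (277,340) in the crop, clear of everything else. I'll lower the last few millimetres and check the force.

Request:
play_rows(motion="0 0 0.1 0 0 0;0 0 0.1 0 0 0;0 0 0 0 0 0;0 0 0 0 0 0", jaw=0.9)

```text
time: 4.15
position: [0.5844, -0.2531, -0.0051]
orientation: [[0.221, 0.975, -0.0], [0.975, -0.221, 0.0], [0.0, -0.0, -1.0]]
force: [0.3, 0.6, 0.5]
grip_width: 0.0768
finger_force: 0.0
```

Request:
play_rows(motion="0 0 0 0 0 0;0 0 0 0 0 0;0 0 0 0 0 0;0 0 0 0 0 0;0 0 0 0 0 0;0 0 0 0 0 0", jaw=0.7)

```text
time: 4.65
position: [0.5848, -0.2532, -0.004]
orientation: [[0.221, 0.975, 0.0], [0.975, -0.221, -0.0], [-0.0, 0.0, -1.0]]
force: [-1.9, 0.8, 7.4]
grip_width: 0.0624
finger_force: 63.5
```

Request:
play_rows(motion="0 0 -0.1 0 0 0;0 0 -0.2 0 0 0;0 0 -0.4 0 0 0;0 0 -0.5 0 0 0;0 0 -0.2 0 0 0;0 0 0 0 0 0;0 0 0 0 0 0")

```text
time: 5.23
position: [0.5849, -0.2535, 0.0309]
orientation: [[0.221, 0.975, 0.001], [0.975, -0.221, -0.001], [-0.0, 0.001, -1.0]]
force: [0.2, -0.2, -0.3]
grip_width: 0.0624
finger_force: 65.4
```

```bash
python3 - <<'E'
from h import *
s=observe(); print(s['position'],s['force'],s['moment'],s['grip_width'],s['finger_force'])
im=capture("scene")[:,:,::-1]; t=capture("top")[:,:,::-1]
a=cv2.resize(im[130:210,240:340],None,fx=5,fy=5,interpolation=cv2.INTER_CUBIC)
b=cv2.resize(t[160:230,370:430],None,fx=5,fy=5,interpolation=cv2.INTER_CUBIC)
o=np.zeros((400,800,3),'uint8'); o[:,:500]=a; o[:350,500:]=b
cv2.imwrite("pics/c4.png",o)
E
```

```text
[ 0.58492521 -0.2534701   0.03088403] [ 0.21449384 -0.15352763 -0.34131388] [0.01003699 0.05217373 0.03443519] 0.06244729975978039 65.36161780357361
```

View pics/c4.png

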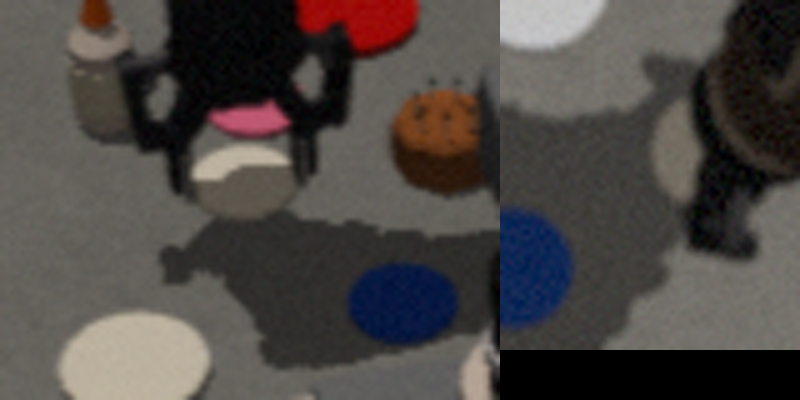

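```bash
python3 - <<'E'
from h import *
im=cv2.imread("pics/c4.png")[:,:500]
hs=cv2.cvtColor(im,cv2.COLOR_BGR2HSV)
m=cv2.inRange(hs,(10,15,85),(40,110,255)); m[:140]=0;m[225:]=0;m[:,:185]=0;m[:,305:]=0
c=max(cv2.findContours(m,cv2.RETR_EXTERNAL,cv2.CHAIN_APPROX_NONE)[0],key=cv2.contourArea)
e=cv2.fitEllipse(cv2.convexHull(c)); print(e, cv2.boundingRect(c))
x,y,w,h=cv2.boundingRect(c)
f=lambda a,b:((a+.5)/5+239.5,(b+.5)/5+129.5)
A=np.array([.5849,-.2535]);dx=np.array([.2205,.9754]);dy=np.array([-dx[1],dx[0]])
for z in (.034,.038,.041):
    p=ray("scene",f(*e[0]),z)[:2]; q=(p-A); print(z,p,q@dx*1e3,q@dy*1e3)
for n,uv in (("lo",(245,y+h)),("hi",(245,y))): 
    p=ray("scene",f(*uv),.036 if n=="lo" else .041)[:2]-A; print(n,p@dx*1e3,p@dy*1e3)
E
```

```text
((241.5026092529297, 168.5956268310547), (95.63502502441406, 107.90574645996094), 91.80690002441406) (190, 140, 103, 76)
0.034 [ 0.57813877 -0.26907457] -16.682285989098915 3.1607086042078887
0.038 [ 0.5798405  -0.26454415] -11.888084779539746 2.499798639090176
0.041 [ 0.5811168  -0.26114634] -8.292433872370513 2.0041161652520283
lo 29.903084566428895 -2.994036904529922
hi -35.0270766893796 9.004456047433589
```

The plate is gripped and hangs level between the fingers, centred to about 3 mm. I'll carry it over the front of the stage.

Request:
play_rows(motion="0 0 -0.5 0 0 0;0 0 -1 0 0 0;0 0 -1 0 0 0;0.3 -0.12 -0.3 0 0 0;0.65 -0.262 0 0 0 0;0.65 -0.262 0 0 0 0;0.65 -0.262 0 0 0 0;0.65 -0.262 0 0 0 0;0.65 -0.262 0 0 0 0;0.65 -0.262 0 0 0 0;0.65 -0.262 0 0 0 0;0.65 -0.262 0 0 0 0;0.65 -0.262 0 0 0 0;0.65 -0.262 0 0 0 0;0.65 -0.262 0 0 0 0;0.65 -0.262 0 0 0 0;0.65 -0.262 0 0 0 0;0.35 -0.142 0 0 0 0;0 0 0 0 0 0;0 0 0 0 0 0")

```text
time: 7.0
position: [0.5454, -0.0111, 0.1001]
orientation: [[0.22, 0.975, -0.0], [0.975, -0.22, -0.0], [-0.0, 0.0, -1.0]]
force: [-0.3, -0.7, -0.6]
grip_width: 0.0623
finger_force: 65.5
```

```bash
python3 - <<'E'
from h import *
s=observe(); print(s['position'],s['orientation'],s['force'],s['moment'],s['grip_width'],s['finger_force'],s['q'])
A=np.array([.56747,.08611]);dx=np.array([.21986,.97553]);dy=np.array([-dx[1],dx[0]])
p=s['position'][:2]-A; print(p@dx,p@dy)
E
```

```text
[ 0.5453744  -0.01105457  0.100087  ] [[ 2.20181753e-01  9.75458861e-01 -7.28689894e-05]
 [ 9.75458765e-01 -2.20181763e-01 -4.33743129e-04]
 [-4.39143001e-04  2.44216279e-05 -9.99999903e-01]] [-0.3095974  -0.67396422 -0.60955123] [-0.01437769 -0.01429448 -0.00913139] 0.06229109931194752 65.51861643791199 [ 0.21785144  0.45847252 -0.36897295  1.90310223  0.22078217  0.81946957
 -0.48996837]
-0.09964488783053221 0.00019232096120159204
```

Request:
play_rows(motion="0 0 0.6 0 0 0;0 0 0.8 0 0 0;0 0 0.6 0 0 0;0 0 0.3 0 0 0;0 0 0.14 0 0 0;0 0 0 0 0 0;0 0 0 0 0 0")

```text
time: 7.58
position: [0.5459, -0.0115, 0.0395]
orientation: [[0.222, 0.975, 0.001], [0.975, -0.222, -0.0], [-0.0, 0.001, -1.0]]
force: [0.2, 0.0, -0.3]
grip_width: 0.0625
finger_force: 65.5
```

Request:
play_rows(motion="0 0 0.06 0 0 0;0 0 0.04 0 0 0;0 0 0 0 0 0;0 0 0 0 0 0")

```text
time: 7.92
position: [0.5456, -0.0111, 0.0369]
orientation: [[0.221, 0.975, 0.001], [0.975, -0.221, -0.0], [0.0, 0.001, -1.0]]
force: [-0.1, 0.3, 0.2]
grip_width: 0.0626
finger_force: 65.5
```

Request:
play_rows(motion="0 0 0.04 0 0 0;0 0 0 0 0 0;0 0 0 0 0 0")

```text
time: 8.17
position: [0.5457, -0.011, 0.0359]
orientation: [[0.221, 0.975, 0.001], [0.975, -0.221, -0.0], [-0.0, 0.001, -1.0]]
force: [-0.4, -0.4, 4.6]
grip_width: 0.0623
finger_force: 66.1
```

Request:
play_rows(motion="0 0 0.02 0 0 0;0 0 0 0 0 0;0 0 0 0 0 0")

```text
time: 8.42
position: [0.5457, -0.011, 0.0359]
orientation: [[0.221, 0.975, 0.001], [0.975, -0.221, -0.0], [-0.0, 0.001, -1.0]]
force: [-2.7, -0.4, 10.8]
grip_width: 0.0627
finger_force: 66.8
```

Contact is at TCP z 0.036, as expected. I'll back off the small preload, open, and rise.

Request:
play_rows(motion="0 0 -0.025 0 0 0;0 0 0 0 0 0;0 0 0 0 0 0")

```text
time: 8.67
position: [0.5457, -0.011, 0.0359]
orientation: [[0.221, 0.975, 0.0], [0.975, -0.221, -0.0], [0.0, 0.0, -1.0]]
force: [-1.4, 1.1, 6.1]
grip_width: 0.0623
finger_force: 66.2
```

Request:
play_rows(motion="0 0 0 0 0 0;0 0 0 0 0 0;0 0 0 0 0 0;0 0 0 0 0 0;0 0 -0.1 0 0 0;0 0 -0.4 0 0 0;0 0 -0.8 0 0 0;-0.5 0 -0.8 0 0 0;-1 0 -0.2 0 0 0;-1 0 0 0 0 0;-1 0 0 0 0 0;-0.5 0 0 0 0 0;0 0 0 0 0 0;0 0 0 0 0 0", jaw=0.95)

```text
time: 9.83
position: [0.5235, -0.1085, 0.0936]
orientation: [[0.223, 0.975, 0.0], [0.975, -0.223, 0.0], [0.0, 0.0, -1.0]]
force: [0.3, -0.3, 0.9]
grip_width: 0.081
finger_force: 0.0
```

```bash
cat > plate.py <<'E'
from h import *
import sys
A=np.array([.56747,.08611]);dx=np.array([.21986,.97553]);dy=np.array([-dx[1],dx[0]])
s=observe(); p=np.array(s['position'])[:2]-A; print('t',s['time'],'tcp scope',(p@dx).round(4),(p@dy).round(4),s['position'][2].round(4),'w',s['grip_width'],np.round(s['force'],1),np.round(s['q'],2))
def find(n,z=.046):
    im=capture(n)[:,:,::-1].copy(); hs=cv2.cvtColor(im,cv2.COLOR_BGR2HSV)
    u=[proj(n,[*(A+dx*a+dy*b),.04]) for a,b in((-150,-.08*1e3),(-150,80),(40,80),(40,-80)) for a,b in((a/1e3,b/1e3),)]
    k=np.zeros(im.shape[:2],'uint8'); cv2.fillPoly(k,[np.int32(u)],255)
    m=cv2.inRange(hs,(0,0,140),(180,70,255))&k
    for c in cv2.findContours(m,cv2.RETR_EXTERNAL,cv2.CHAIN_APPROX_NONE)[0]:
        if cv2.contourArea(c)>60:
            x,y=(cv2.fitEllipse(c)[0]); q=ray(n,(x,y),z)[:2]-A; print(n,cv2.boundingRect(c),cv2.contourArea(c),'scope mm',(q@dx*1e3).round(1),(q@dy*1e3).round(1))
    return im
E
python3 - <<'E'
from plate import *
a=find("scene");b=find("top")
o=np.hstack([cv2.resize(a[140:260,280:400],(400,400)),cv2.resize(b[140:260,240:360],(400,400))]); cv2.imwrite("pics/c5.png",o)
E
```

```text
t 9.8333 tcp scope -0.1995 0.0001 0.0936 w 0.0809763676421661 [ 0.3 -0.3  0.9] [ 0.39  0.45 -0.36  1.94  0.21  0.79 -0.31]
scene (324, 199, 17, 22) 127.5 scope mm -106.2 -6.6
scene (349, 195, 16, 31) 144.5 scope mm -106.9 60.2
top (310, 194, 24, 12) 183.5 scope mm -97.5 -16.4
top (279, 179, 18, 30) 172.5 scope mm -6.7 -13.6
```

View pics/c5.png

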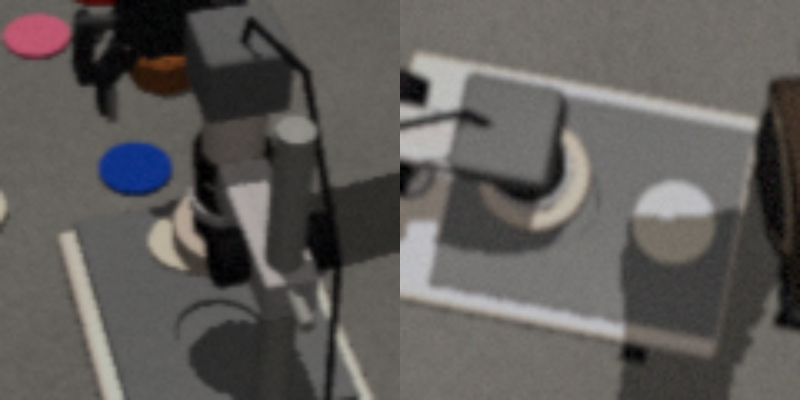

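The right panel shows the plate lying free on the stage front at about (674,222), with a faint recess rim at (597,200). I'll measure both, then lean the hand 45° with the fingers part open as a two-point pusher.

Request:
play_rows(motion="0 0 0 0 0.0357 0;0 0 0 0 0.0357 0;0 0 0 0 0.0357 0;0 0 0 0 0.0357 0;0 0 0 0 0.0357 0;0 0 0 0 0.0357 0;0 0 0 0 0.0357 0;0 0 0 0 0 0;0 0 0 0 0 0;0 0 0 0 0 0", jaw=0.47)

```text
time: 10.77
position: [0.5239, -0.1066, 0.0939]
orientation: [[0.155, 0.976, 0.155], [0.691, -0.219, 0.689], [0.706, 0.0, -0.708]]
force: [0.7, 0.1, 0.3]
grip_width: 0.0405
finger_force: 0.0
```

```bash
python3 - <<'E'
from plate import *
print(s['orientation'])
f=lambda a,b:((a-400+.5)/400*120-.5+240,(b+.5)/400*120-.5+140)
for n,uv,z in(('plate',(674,222),.046),('plate front',(714,231),.046),('rim',(598,197),.04)):
    q=ray("top",f(*uv),z)[:2]-A; print(n,q@dx*1e3,q@dy*1e3)
# plate by rough brightness in full top picture (hand now moved)
b=find("top"); 
E
```

```text
t 10.7667 tcp scope -0.1976 0.0001 0.0939 w 0.04051541625705262 [0.7 0.1 0.3] [ 1.07  0.77 -0.73  1.84 -0.35  0.91  0.48]
[[ 1.54587647e-01  9.75797520e-01  1.54666933e-01]
 [ 6.91272245e-01 -2.18675553e-01  6.88711613e-01]
 [ 7.05864960e-01  4.50649949e-04 -7.08346282e-01]]
plate -101.58211914926312 0.2979601302012948
plate front -133.90287412036756 1.1359296549793259
rim -38.35626606755264 -8.229170077944685
top (310, 194, 25, 25) 465.5 scope mm -101.6 0.1
top (279, 179, 18, 30) 171.0 scope mm -7.3 -13.1
```

Request:
play_rows(motion="0.204 0 0.543 0 0 0;0.204 0 0.543 0 0 0;0.204 0 0.543 0 0 0;0.204 0 0.543 0 0 0;0.204 0 0.543 0 0 0;0 0 0 0 0 0;0 0 0 0 0 0;0 0 0 0 0 0")

```text
time: 11.48
position: [0.5384, -0.0441, 0.0642]
orientation: [[0.154, 0.976, 0.156], [0.692, -0.219, 0.688], [0.705, 0.002, -0.709]]
force: [-0.3, -1.2, 0.5]
grip_width: 0.0402
finger_force: 0.0
```

Request:
play_rows(motion="-0.141 0 0.141 0 0 0;-0.085 0 0.085 0 0 0;-0.057 0 0.057 0 0 0;0 0 0 0 0 0;0 0 0 0 0 0")

```text
time: 11.9
position: [0.5378, -0.0445, 0.0529]
orientation: [[0.157, 0.975, 0.157], [0.689, -0.222, 0.69], [0.707, -0.0, -0.707]]
force: [-0.7, 0.0, 0.8]
grip_width: 0.0404
finger_force: 0.0
```

```bash
python3 - <<'E'
from plate import *
b=find("top")
E
```

```text
t 11.9 tcp scope -0.1339 0.0002 0.0529 w 0.040438470435622 [-0.7  0.   0.8] [ 0.99  0.83 -0.74  1.91 -0.37  0.74  0.47]
top (309, 194, 26, 26) 468.0 scope mm -101.2 0.1
top (279, 179, 18, 30) 172.0 scope mm -7.0 -13.0
```

Request:
play_rows(motion="-0.057 0 0.057 0 0 0;0 0 0 0 0 0;0 0 0 0 0 0")

```text
time: 12.2
position: [0.5379, -0.0442, 0.0511]
orientation: [[0.157, 0.975, 0.156], [0.69, -0.221, 0.689], [0.707, -0.0, -0.707]]
force: [-0.8, -0.0, -0.0]
grip_width: 0.0404
finger_force: 0.0
```

Request:
play_rows(motion="-0.0283 0 0.0283 0 0 0;0 0 0 0 0 0;0 0 0 0 0 0")

```text
time: 12.45
position: [0.5379, -0.0441, 0.0501]
orientation: [[0.156, 0.975, 0.156], [0.69, -0.221, 0.689], [0.707, -0.0, -0.707]]
force: [-0.8, -0.6, 1.8]
grip_width: 0.0403
finger_force: 0.0
```

Request:
play_rows(motion="-0.0283 0 0.0283 0 0 0;0 0 0 0 0 0;0 0 0 0 0 0")

```text
time: 12.7
position: [0.5379, -0.0442, 0.0491]
orientation: [[0.156, 0.975, 0.156], [0.69, -0.221, 0.689], [0.707, -0.0, -0.707]]
force: [-0.2, 0.6, -0.3]
grip_width: 0.0397
finger_force: 0.0
```

Request:
play_rows(motion="-0.0283 0 0.0283 0 0 0;0 0 0 0 0 0;0 0 0 0 0 0")

```text
time: 12.95
position: [0.5379, -0.0442, 0.0481]
orientation: [[0.157, 0.975, 0.156], [0.69, -0.221, 0.689], [0.707, -0.0, -0.707]]
force: [-0.1, 0.7, 0.4]
grip_width: 0.0398
finger_force: 0.0
```

Request:
play_rows(motion="-0.0283 0 0.0283 0 0 0;0 0 0 0 0 0;0 0 0 0 0 0")

```text
time: 13.2
position: [0.5379, -0.0442, 0.0471]
orientation: [[0.157, 0.975, 0.156], [0.69, -0.221, 0.689], [0.707, -0.0, -0.707]]
force: [-0.3, 0.7, 0.6]
grip_width: 0.0401
finger_force: 0.0
```

Request:
play_rows(motion="-0.0283 0 0.0283 0 0 0;0 0 0 0 0 0;0 0 0 0 0 0")

```text
time: 13.45
position: [0.5379, -0.0442, 0.0461]
orientation: [[0.157, 0.975, 0.156], [0.69, -0.221, 0.689], [0.707, -0.0, -0.707]]
force: [-0.3, 0.4, 0.6]
grip_width: 0.0402
finger_force: 0.0
```

Request:
play_rows(motion="-0.0283 0 0.0283 0 0 0;0 0 0 0 0 0;0 0 0 0 0 0")

```text
time: 13.7
position: [0.5379, -0.0442, 0.0451]
orientation: [[0.156, 0.975, 0.156], [0.69, -0.221, 0.689], [0.707, 0.0, -0.707]]
force: [-0.3, -0.1, 0.6]
grip_width: 0.04
finger_force: 0.0
```

Request:
play_rows(motion="-0.0283 0 0.0283 0 0 0;0 0 0 0 0 0;0 0 0 0 0 0")

```text
time: 13.95
position: [0.538, -0.0441, 0.0447]
orientation: [[0.156, 0.975, 0.156], [0.689, -0.221, 0.69], [0.707, 0.0, -0.707]]
force: [-1.9, -0.7, 4.8]
grip_width: 0.0396
finger_force: 2.8
```

Request:
play_rows(motion="-0.0283 0 0.0283 0 0 0;0 0 0 0 0 0;0 0 0 0 0 0")

```text
time: 14.2
position: [0.5381, -0.0441, 0.0445]
orientation: [[0.156, 0.975, 0.156], [0.689, -0.221, 0.69], [0.708, 0.0, -0.706]]
force: [-5.2, -4.0, 14.4]
grip_width: 0.0402
finger_force: 6.9
```

```bash
python3 - <<'E'
from plate import *
b=find("top"); a=capture("scene")[:,:,::-1]
o=np.hstack([cv2.resize(a[170:230,300:360],(400,400),interpolation=cv2.INTER_CUBIC),cv2.resize(b[170:250,280:360],(400,400),interpolation=cv2.INTER_CUBIC)]); cv2.imwrite("pics/c6.png",o)
E
```

```text
t 14.2 tcp scope -0.1335 0.0 0.0445 w 0.04020396574753945 [-5.2 -4.  14.4] [ 0.98  0.85 -0.74  1.91 -0.37  0.73  0.48]
top (309, 194, 26, 25) 465.5 scope mm -101.5 0.1
top (279, 179, 18, 30) 173.0 scope mm -7.1 -13.0
```

View pics/c6.png

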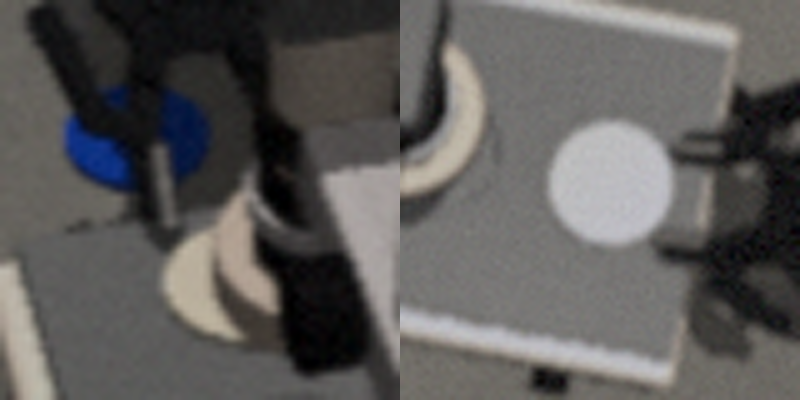

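Fingertips touch the stage at TCP z ≈ 0.0447 and sit right behind the plate's front rim. I'll lift 1.5 mm off the stage and push back about 60 mm.

Request:
play_rows(motion="0.085 0 -0.085 0 0 0;0 0 0 0 0 0;0.09 0 0.09 0 0 0;0.12 0 0.12 0 0 0;0.17 0 0.17 0 0 0;0.17 0 0.17 0 0 0;0.17 0 0.17 0 0 0;0.17 0 0.17 0 0 0;0.17 0 0.17 0 0 0;0.17 0 0.17 0 0 0;0.17 0 0.17 0 0 0;0.17 0 0.17 0 0 0;0.12 0 0.12 0 0 0;0.07 0 0.07 0 0 0;0 0 0 0 0 0;0 0 0 0 0 0")

```text
time: 15.63
position: [0.5517, 0.0165, 0.0461]
orientation: [[0.156, 0.975, 0.156], [0.69, -0.221, 0.689], [0.707, 0.0, -0.707]]
force: [0.3, -0.0, -0.4]
grip_width: 0.0403
finger_force: 0.0
```

```bash
python3 - <<'E'
from plate import *
b=find("top"); 
E
```

```text
t 15.6333 tcp scope -0.0714 0.0001 0.0461 w 0.040259995016308725 [ 0.3 -0.  -0.4] [ 0.9   0.84 -0.77  1.95 -0.41  0.64  0.43]
top (279, 179, 36, 36) 585.0 scope mm -32.8 -5.6
```

```bash
cat > rim.py <<'E'
from plate import *
from scipy.optimize import least_squares
def rim(z=.046,xmax=None):
    im=capture("top")[:,:,::-1]; hs=cv2.cvtColor(im,cv2.COLOR_BGR2HSV); m=cv2.inRange(hs,(0,0,140),(180,70,255)); m[:,:262]=0;m[:176]=0;m[225:]=0
    P=[]
    for y in range(m.shape[0]):
        x=np.flatnonzero(m[y,:345])
        if len(x): q=ray("top",(x[-1]+.5,y),z)[:2]-A; P.append((q@dx*1e3,q@dy*1e3,x[-1],y))
    P=np.array(P); print(P.round(0)[:,:].tolist()); return P
E
python3 -c "
from rim import *
P=rim(); k=(P[:,0]<-50)
r=least_squares(lambda c:np.hypot(P[k,0]-c[0],P[k,1]-c[1])-33,[-40,0],loss='soft_l1'); print(r.x,np.abs(r.fun).max())
"
```

```text
t 15.6833 tcp scope -0.0716 -0.0 0.0461 w 0.040521015006624146 [ 0.1  0.6 -0. ] [ 0.9   0.84 -0.77  1.95 -0.41  0.64  0.43]
[[-145.0, -91.0, 344.0, 176.0], [-145.0, -88.0, 344.0, 177.0], [-146.0, -86.0, 344.0, 178.0], [-9.0, -55.0, 291.0, 179.0], [-12.0, -53.0, 292.0, 180.0], [-15.0, -51.0, 293.0, 181.0], [-15.0, -48.0, 293.0, 182.0], [-19.0, -46.0, 294.0, 183.0], [-19.0, -44.0, 294.0, 184.0], [-22.0, -42.0, 295.0, 185.0], [-23.0, -39.0, 295.0, 186.0], [-23.0, -36.0, 295.0, 187.0], [-26.0, -34.0, 296.0, 188.0], [-27.0, -32.0, 296.0, 189.0], [-48.0, -33.0, 304.0, 190.0], [-57.0, -32.0, 307.0, 191.0], [-62.0, -30.0, 309.0, 192.0], [-65.0, -28.0, 310.0, 193.0], [-66.0, -26.0, 310.0, 194.0], [-66.0, -23.0, 310.0, 195.0], [-67.0, -21.0, 310.0, 196.0], [-73.0, -19.0, 312.0, 197.0], [-76.0, -17.0, 313.0, 198.0], [-76.0, -14.0, 313.0, 199.0], [-79.0, -12.0, 314.0, 200.0], [-80.0, -10.0, 314.0, 201.0], [-80.0, -7.0, 314.0, 202.0], [-81.0, -4.0, 314.0, 203.0], [-81.0, -2.0, 314.0, 204.0], [-79.0, 1.0, 313.0, 205.0], [-80.0, 4.0, 313.0, 206.0], [-80.0, 7.0, 313.0, 207.0], [-78.0, 10.0, 312.0, 208.0], [-79.0, 12.0, 312.0, 209.0], [-77.0, 15.0, 311.0, 210.0], [-67.0, 20.0, 307.0, 211.0], [-65.0, 23.0, 306.0, 212.0], [-66.0, 26.0, 306.0, 213.0], [-64.0, 29.0, 305.0, 214.0]]
[-47.52050059  -0.80021222] 99.55886164326827
```

Request:
play_rows(motion="0.06 0 0.06 0 0 0;0.1 0 0.1 0 0 0;0.113 0 0.113 0 0 0;0.113 0 0.113 0 0 0;0.113 0 0.113 0 0 0;0.113 0 0.113 0 0 0;0.113 0 0.113 0 0 0;0.113 0 0.113 0 0 0;0.06 0 0.06 0 0 0;0.057 0 0.057 0 0 0;0.028 0 0.028 0 0 0;0.028 0 0.028 0 0 0;0 0 0 0 0 0;0 0 0 0 0 0")

```text
time: 16.9
position: [0.5596, 0.0512, 0.0461]
orientation: [[0.157, 0.975, 0.157], [0.69, -0.221, 0.689], [0.707, 0.0, -0.707]]
force: [0.8, 0.1, 0.2]
grip_width: 0.0402
finger_force: 0.2
```

```bash
python3 -c "
from rim import *
P=rim()
capture('scene')
"
```

```text
t 16.9 tcp scope -0.0357 -0.0 0.0461 w 0.040176551554225684 [0.8 0.1 0.2] [ 0.85  0.84 -0.78  1.96 -0.43  0.58  0.4 ]
[[-145.0, -91.0, 344.0, 176.0], [-145.0, -88.0, 344.0, 177.0], [-146.0, -86.0, 344.0, 178.0], [-146.0, -83.0, 344.0, 179.0], [-12.0, -53.0, 292.0, 180.0], [-15.0, -51.0, 293.0, 181.0], [-15.0, -48.0, 293.0, 182.0], [-19.0, -46.0, 294.0, 183.0], [-19.0, -44.0, 294.0, 184.0], [-22.0, -42.0, 295.0, 185.0], [-23.0, -39.0, 295.0, 186.0], [-23.0, -36.0, 295.0, 187.0], [-26.0, -34.0, 296.0, 188.0], [-27.0, -32.0, 296.0, 189.0], [-28.0, -29.0, 296.0, 190.0], [-28.0, -26.0, 296.0, 191.0], [-29.0, -24.0, 296.0, 192.0], [-29.0, -21.0, 296.0, 193.0], [-30.0, -19.0, 296.0, 194.0], [-38.0, -17.0, 299.0, 195.0], [-41.0, -15.0, 300.0, 196.0], [-42.0, -13.0, 300.0, 197.0], [-45.0, -11.0, 301.0, 198.0], [-45.0, -8.0, 301.0, 199.0], [-46.0, -5.0, 301.0, 200.0], [-46.0, -3.0, 301.0, 201.0], [-44.0, 0.0, 300.0, 202.0], [-45.0, 3.0, 300.0, 203.0], [-45.0, 5.0, 300.0, 204.0], [-46.0, 8.0, 300.0, 205.0], [-44.0, 11.0, 299.0, 206.0], [-42.0, 14.0, 298.0, 207.0], [-40.0, 17.0, 297.0, 208.0], [-30.0, 22.0, 293.0, 209.0], [-31.0, 25.0, 293.0, 210.0], [-29.0, 28.0, 292.0, 211.0], [-26.0, 31.0, 291.0, 212.0]]
```

Request:
play_rows(motion="0.0283 0 0.0283 0 0 0;0.0283 0 0.0283 0 0 0;0.0283 0 0.0283 0 0 0;0.0283 0 0.0283 0 0 0;0.0283 0 0.0283 0 0 0;0.0283 0 0.0283 0 0 0;0 0 0 0 0 0")

```text
time: 17.58
position: [0.5609, 0.0576, 0.0462]
orientation: [[0.156, 0.975, 0.156], [0.69, -0.221, 0.69], [0.707, -0.0, -0.707]]
force: [-0.8, 0.0, -0.1]
grip_width: 0.0405
finger_force: 0.0
```

Request:
play_rows(motion="0.0283 0 0.0283 0 0 0;0 0 0 0 0 0;0.0283 0 0.0283 0 0 0;0 0 0 0 0 0")

```text
time: 17.92
position: [0.5614, 0.0593, 0.0462]
orientation: [[0.156, 0.975, 0.156], [0.69, -0.221, 0.689], [0.707, 0.0, -0.707]]
force: [0.4, 0.1, -0.3]
grip_width: 0.0402
finger_force: 0.0
```

Request:
play_rows(motion="0.0283 0 0.0283 0 0 0;0 0 0 0 0 0;0.0283 0 0.0283 0 0 0;0 0 0 0 0 0")

```text
time: 18.25
position: [0.5618, 0.0613, 0.0462]
orientation: [[0.156, 0.975, 0.156], [0.69, -0.221, 0.689], [0.707, 0.0, -0.707]]
force: [-0.2, 0.4, -0.1]
grip_width: 0.0403
finger_force: 0.0
```

```bash
python3 -c "
from rim import *
P=rim()
a=capture('scene')[:,:,::-1];b=capture('top')[:,:,::-1]
o=np.hstack([cv2.resize(a[190:250,320:380],(400,400),interpolation=cv2.INTER_CUBIC),cv2.resize(b[170:230,270:330],(400,400),interpolation=cv2.INTER_CUBIC)]); cv2.imwrite('pics/c7.png',o)
"
```

```text
t 18.25 tcp scope -0.0254 0.0001 0.0462 w 0.04032339216585974 [-0.2  0.4 -0.1] [ 0.83  0.84 -0.79  1.96 -0.43  0.57  0.39]
[[-145.0, -91.0, 344.0, 176.0], [-145.0, -88.0, 344.0, 177.0], [-146.0, -86.0, 344.0, 178.0], [-146.0, -83.0, 344.0, 179.0], [-12.0, -53.0, 292.0, 180.0], [-15.0, -51.0, 293.0, 181.0], [-15.0, -48.0, 293.0, 182.0], [-19.0, -46.0, 294.0, 183.0], [-19.0, -44.0, 294.0, 184.0], [-22.0, -42.0, 295.0, 185.0], [-23.0, -39.0, 295.0, 186.0], [-23.0, -36.0, 295.0, 187.0], [-24.0, -34.0, 295.0, 188.0], [-27.0, -32.0, 296.0, 189.0], [-28.0, -29.0, 296.0, 190.0], [-28.0, -26.0, 296.0, 191.0], [-29.0, -24.0, 296.0, 192.0], [-29.0, -21.0, 296.0, 193.0], [-30.0, -19.0, 296.0, 194.0], [-30.0, -16.0, 296.0, 195.0], [-36.0, -14.0, 298.0, 196.0], [-36.0, -12.0, 298.0, 197.0], [-40.0, -10.0, 299.0, 198.0], [-40.0, -7.0, 299.0, 199.0], [-41.0, -4.0, 299.0, 200.0], [-41.0, -2.0, 299.0, 201.0], [-42.0, 1.0, 299.0, 202.0], [-40.0, 4.0, 298.0, 203.0], [-40.0, 6.0, 298.0, 204.0], [-41.0, 9.0, 298.0, 205.0], [-39.0, 12.0, 297.0, 206.0], [-37.0, 15.0, 296.0, 207.0], [-1.0, 25.0, 282.0, 208.0], [-18.0, 27.0, 288.0, 210.0], [-18.0, 30.0, 288.0, 211.0], [-19.0, 32.0, 288.0, 212.0]]
```

View pics/c7.png

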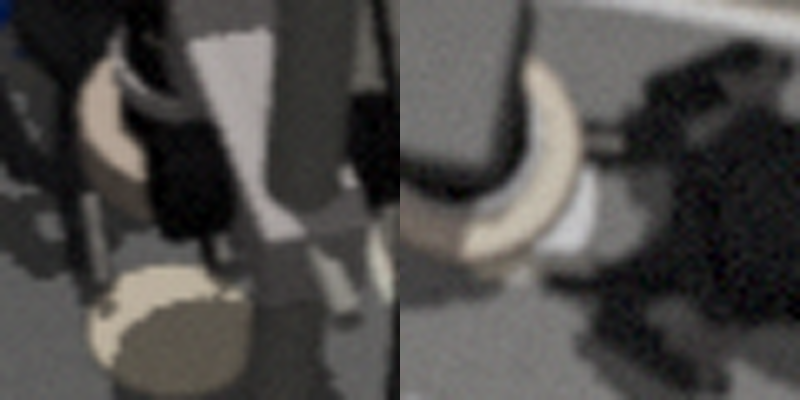

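```bash
python3 -c "
from plate import *
f=lambda a,b:((a+.5)/400*60-.5+320,(b+.5)/400*60-.5+190)
im=cv2.imread('pics/c7.png')[:,:400]
for nm,uv in(('left',(88,330)),('leftrear',(118,375)),('rear',(170,396)),('rear2',(205,396)),('rr',(240,380))):
  for z in(.040,.046):
    q=ray('scene',f(*uv),z)[:2]-A; print(nm,z,(q@dx*1e3).round(1),(q@dy*1e3).round(1))
q=ray('top',(299.5,201),.04)[:2]-A; print('front',q@dx*1e3,q@dy*1e3)
"
```

```text
t 18.4 tcp scope -0.0256 0.0 0.0461 w 0.040346522406701925 [ 0.4  0.3 -0.1] [ 0.83  0.84 -0.79  1.96 -0.43  0.57  0.39]
left 0.04 -10.6 -31.3
left 0.046 -5.6 -32.7
leftrear 0.04 13.9 -25.7
leftrear 0.046 18.8 -27.2
rear 0.04 28.5 -9.2
rear 0.046 33.2 -10.7
rear2 0.04 31.5 3.7
rear2 0.046 36.2 2.1
rr 0.04 27.0 18.9
rr 0.046 31.8 17.1
front -40.73692220181743 -2.5731113908473056
```

The plate moved only about 4 mm while the fingers moved 10 mm, and the tips now overlap its rim without force, so it has dropped. I'll confirm it is flush with a light touch 7 mm further in; contact at TCP z ≈ 0.0447 means stage level.

Request:
play_rows(motion="0.057 0 0.057 0 0 0;0.057 0 0.057 0 0 0;0.057 0 0.057 0 0 0;0 0 0 0 0 0;-0.0142 0 0.0142 0 0 0;-0.0142 0 0.0142 0 0 0;0 0 0 0 0 0;0 0 0 0 0 0")

```text
time: 19.07
position: [0.5631, 0.0669, 0.0451]
orientation: [[0.157, 0.975, 0.156], [0.69, -0.221, 0.689], [0.707, -0.0, -0.707]]
force: [0.9, 0.0, 0.2]
grip_width: 0.0404
finger_force: 0.0
```

Request:
play_rows(motion="-0.0142 0 0.0142 0 0 0;0 0 0 0 0 0;0 0 0 0 0 0")

```text
time: 19.32
position: [0.5632, 0.067, 0.0448]
orientation: [[0.156, 0.975, 0.157], [0.69, -0.221, 0.689], [0.707, 0.0, -0.707]]
force: [-0.1, -0.8, 2.2]
grip_width: 0.0404
finger_force: 1.3
```

Contact at 0.0448 with 2 N is the same height as the stage top, so it is flush. I'll retreat the way I came.

Request:
play_rows(motion="0.08 0 -0.08 0 0 0;0.1 0 -0.1 0 0 0;-0.1 0 -0.3 0 0 0;-0.3 0 -0.5 0 0 0;-0.4 0 -0.6 0 0 0;-0.4 0 -0.7 0 0 0;-0.4 0 -0.8 0 0 0;-0.4 0 -0.8 0 0 0;-0.4 0 -0.8 0 0 0;-0.4 0 -0.8 0 0 0;-0.4 0 -0.8 0 0 0;-0.4 0 -0.8 0 0 0;-0.4 0 -0.8 0 0 0;0 0 -0.8 0 0 0;0 0 -0.6 0 0 0;0 0 0 0 0 0;0 0 0 0 0 0;0 0 0 0 0 0")

```text
time: 20.82
position: [0.5116, -0.158, 0.1409]
orientation: [[0.156, 0.975, 0.156], [0.69, -0.221, 0.69], [0.707, -0.001, -0.707]]
force: [-0.0, 0.5, -0.6]
grip_width: 0.0401
finger_force: 0.0
```

```bash
python3 -c "
from plate import *
a=capture('scene')[:,:,::-1];b=capture('top')[:,:,::-1]
o=np.hstack([cv2.resize(a[170:260,300:390],(400,400),interpolation=cv2.INTER_CUBIC),cv2.resize(b[140:260,240:360],(400,400),interpolation=cv2.INTER_CUBIC)]); cv2.imwrite('pics/c8.png',o)
"
```

```text
t 20.8167 tcp scope -0.2504 0.0009 0.1409 w 0.040140987679376176 [-0.   0.5 -0.6] [ 1.14  0.72 -0.72  1.77 -0.34  1.06  0.49]
```

View pics/c8.png

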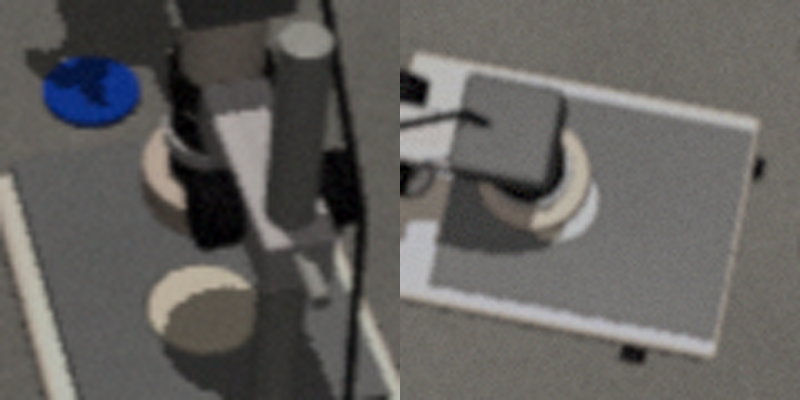

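The plate sits in the recess at left-panel (205,310), filling the rim, and the shadow runs across its edge unbroken. The robot is clear, so I'm handing in.

```bash
python3 -c "
from station import *
print(sign_off())"
```

```text
the job is handed in; nothing more can be done
None
```

The glass plate is lying flush in the stage recess: a light touch near its front edge met it at stage-top height, the last pictures agree, and the job was handed in at about 21 s with the robot clear.

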